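Draw out a sprung drying rod and hang a bracket on it

TASK

Draw the sprung rod of the drying stand out by its knob until it reaches its stop and its catch holds it out by itself, without straining it against the stop. Then hang the saddle bracket astride the rod, between knob and casing, so that it hangs there still with its feet down. Leave the other things on the bench where they are.

Things in the scene. Friction and masses are not known exactly. Their poses are not given: they have to be found in the camera images.
- stand: Drying stand, fixed: foot plate 120 x 80 x 8 mm, grey pedestal, and on it a closed grey spring casing 130 x 64 x 60 mm (x, y, z) whose middle is 120 mm and top 150 mm above the bench. Origin: centre of the foot's underside, on the bench. Its -x axis points out of the casing's front face (65 mm ahead of the origin), the way the rod is drawn out.
- knob_back (a point): Point on the rod's axis at the back face of its knob; axes as the stand's, moves with the rod. The rod is a level steel bar, 12 mm in diameter, 120 mm above the bench; the knob on its end is a black disc, 48 mm in diameter, 14 mm thick, extending to -x from here. With the rod in, 46 mm of bare rod lie between casing and knob: room for fingertips behind the knob.
- rod (a joint): How far the rod is drawn out, m; 0 = in. A spring pulls it in with 4 to 9 N. The stop, hidden in the casing, lies anywhere from 0.05 to 0.09; in the last 3 mm before it a catch drops in, and the rod, eased back 3 mm, then stays out. Let go earlier, it springs back. At the stop the pull rises steeply: 15 to 25 N is enough, more than 50 N strains it.
- saddle: Bracket of bare 3 mm sheet metal, about 0.16 kg, standing bow up like a bridge: a tunnel 60 mm long along its x, 38 mm wide inside, 44 mm over its two legs (along y), 62 mm high, with out-turned feet 3 mm thick (80 mm over both, along y). The bow is half round. Origin: centre of its underside between the feet; z up. Can be gripped from above across the legs, along y.
- saddle_bow (a point): Point on the underside of the bow, at its middle: 59 mm above the bracket's origin. It lies on top of the rod, 6 mm above the rod's axis, when the bracket hangs.
- grease_tin: Bystander: round grease tin, 70 mm in diameter, 39 mm high. Origin: centre of its underside.
- rubbing_block: Bystander: small rubbing block, 26 x 48 x 26 mm. Origin: centre of its underside.
- flat_case: Bystander: flat black instrument case, 55 x 170 x 22 mm. Origin: centre of its underside.
Not all that is in view belongs to the job. What is meant by the saddle is not orange, and is the smaller of those in its own colour.

How it is judged:
On the way, in this order (a step that is already met when the one before it is completed fails the run):
1. the rod is held out by its catch, with the robot no longer touching it (value of joint rod above 0.042 m and contact force between each of the arm, the fingers and stand below 0.2 N and velocity of joint rod between -0.01 and 0.01 m/s), for 0.3 s.
2. the saddle bracket sits astride the rod between knob and casing (value of joint rod above 0.042 m and z of saddle_bow in the frame of knob_back between 0.002 and 0.012 m and y of saddle_bow in the frame of knob_back between -0.012 and 0.012 m and x of saddle_bow in the frame of knob_back above 0.02 m and x of saddle_bow in the frame of stand below -0.085 m and angle between saddle's own z axis and vertical below 0.35 rad and linear speed of saddle below 0.03 m/s and angular speed of saddle below 0.5 rad/s), for 0.2 s.
At the end, for the whole second after the job is handed in: Rod held out by its catch (over 42 mm out). Bracket hanging astride it between knob and casing: bow 2 to 12 mm above the rod axis, within 12 mm sideways, its middle at least 20 mm from knob and casing, z axis within 0.35 rad of vertical, at rest (all of step 2 and contact force between saddle and stand above 0.3 N); the robot touches nothing.
It fails at once if the rod or stand is pulled or pushed with more than 50 N (contact force between any of the fingers, the arm and stand above 50 N).
It fails at once if a bystander (grease tin, rubbing block, flat case) is moved more than 30 mm (distance of any of grease_tin, rubbing_block, flat_case from where it was at the start of the episode above 0.03 m).
It also fails if it takes over 58 s, if anything falls off the work surface, if the arm or the gripper's body presses on something with over 40 N, if the wrist force passes 120 N, or if a joint passes its speed limit or range.

ROBOT

A 6-joint arm with a two-finger parallel gripper is mounted at the origin on a cart in front of the work surface, level with it; the furniture and walls round the work are solid. World frame = base frame: x ahead of the robot, y to its left, z up, the work surface at z = 0. Lengths are in m, angles in rad, forces in N, time in s.
With the tool pointing down it reaches from about 0.375 to 0.975 m from the base axis. Payload 3.8 kg.
Tool frame: the origin (TCP) lies midway between the tips of the shut fingers; the grasp point (between the pads) lies 19 mm behind it (ctrl.pinch_z is the z of the grasp point in the tool frame, in m); z points along the fingers, y is the line along which they close (so a half turn about z gives the same grasp; the last joint's range is limited). The gripper opens to 85 mm and grips with 20 to 120 N. Pads are 22 mm wide; open, the fingers measure 114 mm over their backs; the gripper's body (76 mm by 85 mm) begins 54 mm behind the grasp point. The pads swing forward as they close: fully open they stand 13 mm farther back than shut.
Start: joints at [1.247, 0.264, 1.604, -0, 1.274, -0.037], TCP at [0.191, 0.647, 0.231] pointing down, gripper open.
Joint ranges: [-2.63, 2.63], [-0.94, 2.18], [0.31, 2.57], [-1.31, 4.45], [0, 2.66], [-2.55, 2.55]. Speed limits (rad/s): [2.57, 2.57, 3.14, 3.14, 3.14, 3.14].

INTERFACE

Orientations are given as a 3x3 rotation matrix whose columns are the frame's x, y, z axes.
In Python, from station import ctrl, vision, look_for, cut_out gives the robot as it stands.
- The arm moves only by the tool send_rows, never from a script. Its argument "motion" is a list of rows, each an object with "xyz": the shift along the tool's x, y, z scaled (see below), a list of three; "rotation": the turn, a rotation vector about the tool's x, y, z scaled (see below), a list of three; "fingers": the opening, from 0 (shut) to 1 (fully open). In form: [{"xyz": [tx, ty, tz], "rotation": [wx, wy, wz], "fingers": fingers}, ...]. A call has 1 to 12 rows; each row is the pose to reach, as a shift and turn from the pose commanded when the call began, along the tool's axes at that moment; what a row does not reach only later rows make up. The controller multiplies each number of a shift by 80 cm and each number of a turn by 30 degrees. A row lasts 1/10 s, in which the tool goes at most 50 mm and 8.59 degrees, less where a joint would pass 70% of its speed; a pose out of reach is approached as far as the arm can. A call with a number of a shift or a turn outside -1 to 1 is refused whole. A call with a gripper value outside its range is refused whole. The fingers move at their own pace and stop on an object; the grip force is fixed at half the most. Time passes only in rows, so rows that repeat a pose let the fingers close. It gives the time, the measured TCP pose, the force, the opening and the grip force at its end, in the units of the state.
- ctrl.get_state(): the state, without advancing time (a new reading comes with each control period).
- vision.grab_frame(name): name is "scene" or "top" or "wrist"; returns a dict with "frame" (400x640x3 uint8, red, green, blue), "camera_matrix" (3x3 intrinsics, pixels), "k1" (the pictures are not rectified: a ray, as slopes to the right and down, at radius r is drawn at 1 + k1 r^2 times it, then the intrinsics apply), "rvec" (rotation vector, rad) and "tvec" (3), from world to camera coordinates, as OpenCV has them. Camera axes: x right, y down, z forward; pixel columns grow to the right and rows downward; lengths in m; the calibration is good to about 2 mm. A picture is of the moment at which its call begins. There is no depth.
- ctrl.job_done(): hands the job in; it is judged then, once.
Trained networks look in the newest picture that a camera, given by its name, has taken for a name from the list of things; names that differ only in an ending like _2 or _b are one class to them, and where a whole thing is asked for, a point or a joint stands for the part that bears it (a point fixed in the world has none). Each returns a list of dicts, best first, with "score" (0 to 1); they miss things now and then, are a little off and sometimes report something else, mostly with a low value. They report only what shows in the picture. A call takes as long as a camera call. They do not tell look-alikes from the thing itself.
- look_for(camera, query): "box" ([left, top, right, bottom] in pixels, round what is visible of it).
- cut_out(camera, query): "pixels" (400x640 bool, what is visible of it) and "box" ([left, top, right, bottom] in pixels, round what is visible of it).
The state is a dict: "time_s": time; "joint_positions": joint angles; "joint_vel": joint speeds; "effort": joint torques, N m; "tool_pos": TCP position; "ee_rot": TCP orientation; "contact_force": force on the tool from outside, world axes, zero at the start; "ft_torque": the same for the moment, N m; "grip_width": finger opening in m; "grip_force": force on a finger pad.
Only numpy, scipy, OpenCV 4.12 (cv2) and the standard library are available. Lean on these libraries where they do the work, as an engineer would, in place of code of your own. Each camera call takes 0.05 s, during which the arm holds its last target. There are 200 camera calls.

## Working session

There is one attempt and no reset: what is moved stays moved. The work goes in short steps, Python scripts to look and compute and a tool call to move; the robot and the scene stay as the last step left them, time stands still between calls to the robot, and variables do not carry over. Pictures are saved under pics/ and viewed, at most 10 in all, crops included, and the job is handed in when it is done.

Besides the shell and the picture viewer there is one more tool, called after "Emit:" in YAML: its name, and indented under it one key for each argument. send_rows: Moves the arm, as the interface text tells. Shifts and turns lie within -1 to 1; 1 stands for 80 cm of shift or 30 degrees of turn. Its arguments: {"type":"object","properties":{"motion":{"type":"array","items":{"type":"object","properties":{"xyz":{"type":"array","items":{"type":"number"}},"rotation":{"type":"array","items":{"type":"number"}},"fingers":{"type":"number"}}}}},"required":["motion"]}

```bash
ls; mkdir -p pics; cat > h.py <<'E'
import numpy as np, cv2
from station import ctrl, vision, look_for, cut_out
def save(f,name): cv2.imwrite(name, cv2.cvtColor(f['frame'],cv2.COLOR_RGB2BGR))
def cam(f):
    R=cv2.Rodrigues(np.array(f['rvec'],float))[0]; return R,np.array(f['tvec'],float).ravel(),np.array(f['camera_matrix'],float),float(f['k1'])
def proj(f,P):
    R,t,K,k=cam(f); return cv2.projectPoints(np.atleast_2d(P).astype(float),R,t,K,np.array([k,0,0,0,0]))[0][:,0]
def at_z(f,uv,z):
    R,t,K,k=cam(f); n=cv2.undistortPoints(np.array(uv,float).reshape(-1,1,2),K,np.array([k,0,0,0,0]))[:,0]
    d=np.c_[n,np.ones(len(n))]@R; c=-R.T@t
    return c+d*((z-c[2])/d[:,2])[:,None]
E
python3 - <<'E'
from h import *
for c in ['scene','top','wrist']:
    f=vision.grab_frame(c); save(f,f'pics/{c}0.png')
    R,t,K,k=cam(f); print(c,(-R.T@t).round(3),R[2].round(3),K[0,0],k)
    for q in ['stand','rod','knob_back','saddle','grease_tin','rubbing_block','flat_case']:
        print(q,[(round(d['score'],2),np.round(d['box']).astype(int).tolist()) for d in look_for(c,q)[:5]])
s=ctrl.get_state(); print(s['time_s'],s['tool_pos'],s['ee_rot'],s['contact_force'],ctrl.pinch_z)
E
```

```text
pics
scene [-0.219 -0.609  1.   ] [ 0.573  0.454 -0.682] 412.3367566272366 0.023692592327655436
stand [(0.78, [347, 193, 404, 250]), (0.16, [205, 189, 213, 196])]
rod [(0.74, [345, 222, 363, 234])]
knob_back [(0.58, [343, 221, 365, 232])]
saddle [(0.77, [275, 217, 303, 254]), (0.64, [252, 202, 279, 223]), (0.62, [230, 180, 255, 207])]
grease_tin [(0.71, [314, 191, 332, 212])]
rubbing_block []
flat_case [(0.74, [386, 284, 446, 332])]
top [ 0.334 -0.04   1.186] [ 0.169  0.002 -0.986] 383.59477877213675 -0.07229152400891746
stand [(0.84, [356, 131, 397, 198])]
rod [(0.62, [359, 179, 379, 199])]
knob_back [(0.48, [361, 183, 376, 206])]
saddle [(0.92, [287, 199, 327, 244]), (0.87, [202, 191, 230, 217]), (0.83, [246, 197, 274, 224]), (0.68, [362, 180, 382, 198])]
grease_tin [(0.58, [291, 148, 316, 172])]
rubbing_block [(0.44, [176, 222, 190, 237])]
flat_case [(0.6, [432, 188, 463, 248]), (0.49, [178, 223, 190, 236])]
wrist [0.122 0.668 0.374] [ 0.268 -0.079 -0.96 ] 332.1340261272227 -0.0687706538867684
stand []
rod []
knob_back []
saddle []
grease_tin []
rubbing_block []
flat_case []
1.2 [0.19096306 0.64740301 0.23130712] [[-9.59169218e-01  2.82832831e-01  2.31065348e-05]
 [ 2.82832830e-01  9.59169219e-01 -1.20969014e-05]
 [-2.55844778e-05 -5.06768885e-06 -1.00000000e+00]] [0.45909806 0.05660822 0.76027066] -0.0187
```

```bash
python3 - <<'E'
import cv2
a=cv2.imread('pics/top0.png')[110:270,150:480]; cv2.imwrite('pics/t1.png',cv2.resize(a,(792,384),interpolation=cv2.INTER_CUBIC))
a=cv2.imread('pics/scene0.png')[165:345,205:455]; cv2.imwrite('pics/s1.png',cv2.resize(a,(800,576),interpolation=cv2.INTER_CUBIC))
E
```

```text
(no output)
```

View pics/t1.png

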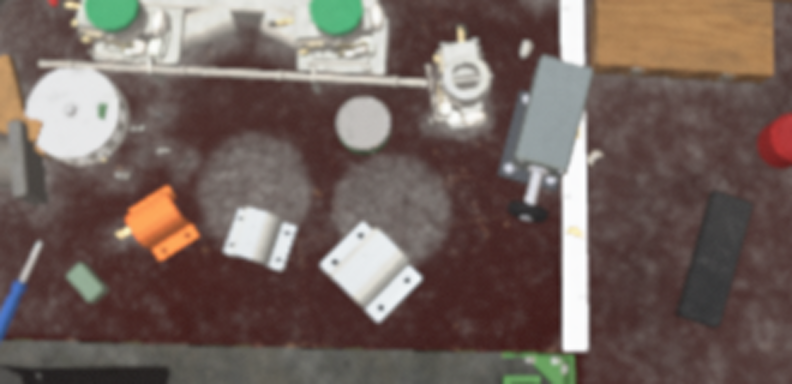

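View pics/s1.png

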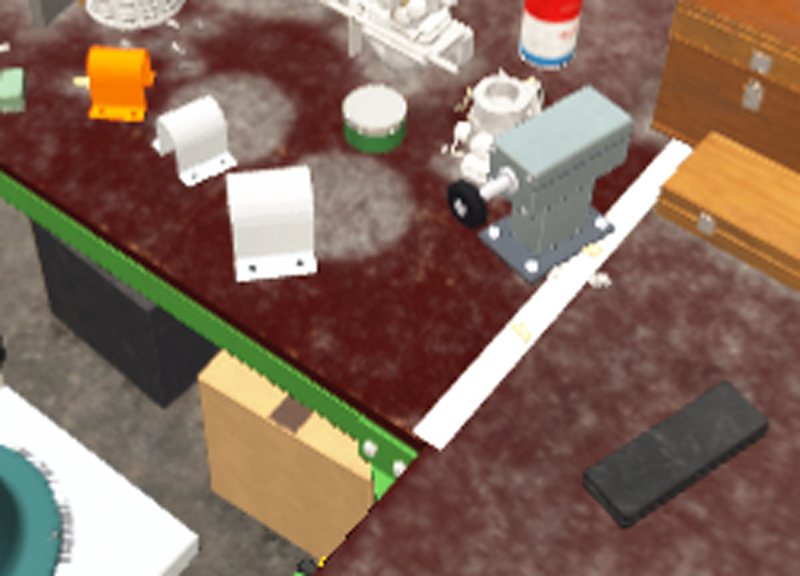

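The top view (crop) shows the casing at about (550,115) with its knob at (528,210), pointing toward the robot. The small white saddle is at (260,238), the larger white decoy at (370,272) and the orange decoy at (160,222). Next I'll get rough positions.

```bash
python3 - <<'E'
from h import *
f=vision.grab_frame('top')
def crop(p): return np.array(p,float)/2.4+[150,110]
print('casing',at_z(f,crop([[547,55],[592,68],[568,174],[517,160]]),0.15).round(3).tolist())
print('knob',at_z(f,crop([[528,210]]),0.12).round(3))
# saddle small: bow top + feet
print('saddle',at_z(f,crop([[260,238]]),0.03).round(3), 'feet outer right',at_z(f,crop([[285,222],[297,226],[283,271],[268,267]]),0.003).round(3).tolist())
print('feet left', at_z(f,crop([[223,247]]),0.003).round(3), 'big',at_z(f,crop([[370,272]]),0.03).round(3),'tin',at_z(f,crop([[363,125]]),0.039).round(3),'orange',at_z(f,crop([[160,222]]),0.03).round(3))
w=vision.grab_frame('wrist'); s=ctrl.get_state(); R,t,K,k=cam(w); Rt=np.array(s['ee_rot'])
print('cam in tool',Rt.T@(-R.T@t-s['tool_pos']), (R@Rt).round(3).tolist())
E
```

```text
casing [[0.68, -0.198, 0.15], [0.665, -0.251, 0.15], [0.538, -0.221, 0.15], [0.553, -0.163, 0.15]]
knob [[ 0.5   -0.179  0.12 ]]
saddle [[0.471 0.148 0.03 ]] feet outer right [[0.496, 0.121, 0.003], [0.491, 0.105, 0.003], [0.432, 0.121, 0.003], [0.437, 0.141, 0.003]]
feet left [[0.461 0.2   0.003]] big [[0.431 0.008 0.03 ]] tin [[0.618 0.021 0.039]] orange [[0.489 0.277 0.03 ]]
cam in tool [ 7.23024269e-02 -1.07168369e-04 -1.42818542e-01] [[-0.001, 1.0, -0.0], [-0.96, -0.001, -0.279], [-0.279, 0.0, 0.96]]
```

```bash
cat >> h.py <<'E'
from scipy.spatial.transform import Rotation as Ro
def down(yaw):  # tool x at angle yaw, z down
    c,s=np.cos(yaw),np.sin(yaw); return np.array([[c,s,0],[s,-c,0],[0,0,-1.]])
def rel(p,yaw=None):
    s=ctrl.get_state(); R=np.array(s['ee_rot']); d=R.T@(np.array(p)-s['tool_pos'])/0.8
    w=np.zeros(3) if yaw is None else Ro.from_matrix(R.T@down(yaw)).as_rotvec()/np.radians(30)
    print('xyz',d.round(4).tolist(),'rot',w.round(4).tolist())
E
python3 - <<'E'
from h import *
rel([0.42,0.165,0.30])
rel([0.47,-0.175,0.33],np.radians(165.6))
E
```

```text
xyz [-0.4452, -0.4974, -0.0859] rot [0.0, 0.0, 0.0]
xyz [-0.6254, -0.8874, -0.1234] rot [-0.0, 0.0, -0.0676]
```

Emit:
send_rows:
  motion:
    - {"xyz": [-0.445,-0.497,-0.086],"rotation": [0,0,0],"fingers": 1}
    - {"xyz": [-0.445,-0.497,-0.086],"rotation": [0,0,0],"fingers": 1}
    - {"xyz": [-0.445,-0.497,-0.086],"rotation": [0,0,0],"fingers": 1}
    - {"xyz": [-0.445,-0.497,-0.086],"rotation": [0,0,0],"fingers": 1}
    - {"xyz": [-0.445,-0.497,-0.086],"rotation": [0,0,0],"fingers": 1}
    - {"xyz": [-0.445,-0.497,-0.086],"rotation": [0,0,0],"fingers": 1}
    - {"xyz": [-0.445,-0.497,-0.086],"rotation": [0,0,0],"fingers": 1}
    - {"xyz": [-0.445,-0.497,-0.086],"rotation": [0,0,0],"fingers": 1}
    - {"xyz": [-0.445,-0.497,-0.086],"rotation": [0,0,0],"fingers": 1}
    - {"xyz": [-0.445,-0.497,-0.086],"rotation": [0,0,0],"fingers": 1}
    - {"xyz": [-0.445,-0.497,-0.086],"rotation": [0,0,0],"fingers": 1}
    - {"xyz": [-0.445,-0.497,-0.086],"rotation": [0,0,0],"fingers": 1}

```text
time_s: 2.5
tool_pos: [0.422, 0.1617, 0.3013]
ee_rot: [[-0.957, 0.289, 0.003], [0.289, 0.957, -0.001], [-0.003, -0.0, -1.0]]
contact_force: [-0.0, 1.0, 0.3]
grip_width: 0.0854
grip_force: 0.0
```

```bash
python3 - <<'E'
from h import *
f=vision.grab_frame('wrist'); save(f,'pics/w_sad.png'); print(ctrl.get_state()['tool_pos'])
for d in look_for('wrist','saddle'): print(d)
rel([0.47,-0.175,0.33],np.radians(165.6))
import pickle; pickle.dump(f,open('fsad.pkl','wb'))
E
```

```text
[0.42090978 0.16360318 0.30075683]
{'box': [389.2, 150.9, 458.3, 218.6], 'score': 0.8}
{'box': [300.2, 172.2, 359.2, 231.1], 'score': 0.75}
{'box': [174.3, 157.2, 264.4, 252.8], 'score': 0.62}
xyz [-0.1809, -0.3892, -0.0374] rot [0.0015, 0.0002, -0.073]
```

View pics/w_sad.png

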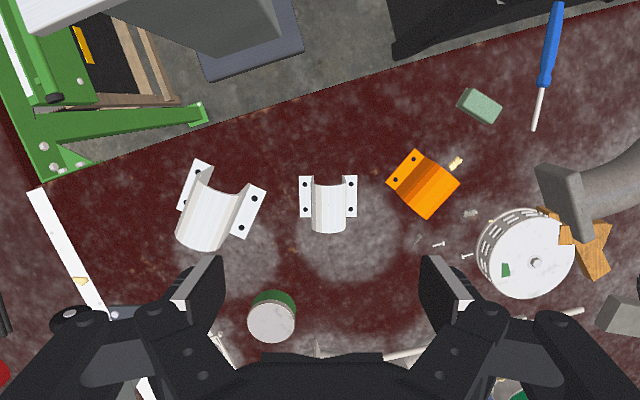

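```bash
cat > fit.py <<'E'
from h import *
from scipy.optimize import minimize
def saddle_pieces():
    P=[]
    def quad(a,b,c,d): P.append(np.array([[x,*p] for x in(-.03,.03) for p in(a,b,c,d)]))
    th=np.linspace(0,np.pi,13); o=[(.022,0)]+[(.022*np.cos(t),.04+.022*np.sin(t)) for t in th]+[(-.022,0)]
    i=[(.019,0)]+[(.019*np.cos(t),.04+.019*np.sin(t)) for t in th]+[(-.019,0)]
    for k in range(len(o)-1): quad(o[k],o[k+1],i[k],i[k+1])
    for s in(1,-1): quad((s*.02,0),(s*.04,0),(s*.02,.003),(s*.04,.003))
    return P
def box(c,d): return np.array([[c[0]+sx*d[0]/2,c[1]+sy*d[1]/2,c[2]+sz*d[2]/2] for sx in(-1,1) for sy in(-1,1) for sz in(-1,1)])
def render(f,P,x,y,yaw,S=4,z=0):
    R=Ro.from_euler('z',yaw).as_matrix(); m=np.zeros((400*S,640*S),np.uint8)
    for p in P:
        q=proj(f,p@R.T+[x,y,z]); h=cv2.convexHull(((q+.5)*S-.5).astype(np.float32)); cv2.fillConvexPoly(m,np.round(h).astype(np.int32),1)
    return cv2.resize(m.astype(np.float32),(640,400),interpolation=cv2.INTER_AREA)
def fit(fs,masks,P,x0,z=0):
    def cost(v): return sum(np.abs(render(f,P,*v,z=z)-m).sum()/m.sum() for f,m in zip(fs,masks))
    r=minimize(cost,x0,method='Nelder-Mead',options=dict(initial_simplex=[x0,*(np.array(x0)+np.diag([.01,.01,.1]))],xatol=1e-4,fatol=1e-4)); return r.x,r.fun
E
python3 - <<'E'
from fit import *
import pickle
f=pickle.load(open('fsad.pkl','rb')); im=f['frame'].astype(int)
m=((im.min(2)>135)).astype(np.uint8); m[:,:290]=0;m[:,370:]=0;m[:165]=0;m[240:]=0
n,l,st,c=cv2.connectedComponentsWithStats(m); print(st[1:][st[1:,4]>50]); k=1+np.argmax(st[1:,4]); m=(l==k).astype(np.float32)
P=saddle_pieces()
c0=at_z(f,[[328,200]],.02)[0]; print(c0)
# tunnel axis: image vertical ~ tool x
for y0 in (np.radians(163),np.radians(163)+.15):
    r=fit([f],[m],P,[c0[0],c0[1],y0]); print(r, np.degrees(r[0][2]))
E
```

```text
[[ 299  175   59   59 2547]]
[0.47345188 0.15519139 0.02      ]
(array([0.47377173, 0.15498073, 2.86724029]), np.float64(0.06787396967411041)) 164.28076761074675
(array([0.47358903, 0.15509204, 2.86569628]), np.float64(0.06767766177654266)) 164.192302199187
```

Emit:
send_rows:
  motion:
    - {"xyz": [-0.181,-0.389,-0.037],"rotation": [0,0,-0.073],"fingers": 1}
    - {"xyz": [-0.181,-0.389,-0.037],"rotation": [0,0,-0.073],"fingers": 1}
    - {"xyz": [-0.181,-0.389,-0.037],"rotation": [0,0,-0.073],"fingers": 1}
    - {"xyz": [-0.181,-0.389,-0.037],"rotation": [0,0,-0.073],"fingers": 1}
    - {"xyz": [-0.181,-0.389,-0.037],"rotation": [0,0,-0.073],"fingers": 1}
    - {"xyz": [-0.181,-0.389,-0.037],"rotation": [0,0,-0.073],"fingers": 1}
    - {"xyz": [-0.181,-0.389,-0.037],"rotation": [0,0,-0.073],"fingers": 1}
    - {"xyz": [-0.181,-0.389,-0.037],"rotation": [0,0,-0.073],"fingers": 1}
    - {"xyz": [-0.181,-0.389,-0.037],"rotation": [0,0,-0.073],"fingers": 1}
    - {"xyz": [-0.181,-0.389,-0.037],"rotation": [0,0,-0.073],"fingers": 1}

```text
time_s: 3.6
tool_pos: [0.4708, -0.1722, 0.3292]
ee_rot: [[-0.97, 0.244, -0.001], [0.244, 0.97, 0.001], [0.001, 0.001, -1.0]]
contact_force: [0.4, 0.5, 0.1]
grip_width: 0.0853
grip_force: 0.0
```

```bash
python3 - <<'E'
from h import *
import pickle
f=vision.grab_frame('wrist'); save(f,'pics/w_st.png'); print(ctrl.get_state()['tool_pos'])
t=vision.grab_frame('top')
pickle.dump((f,t),open('fst.pkl','wb'))
for q in ['stand','rod','knob_back']: print(q,[(d['score'],d['box']) for d in look_for('wrist',q)])
E
```

```text
[ 0.47081421 -0.17210237  0.32929224]
stand [(0.95, [294.4, 187.2, 351.7, 353.0])]
rod [(0.98, [304.6, 188.6, 348.1, 243.0])]
knob_back [(0.6, [301.6, 187.4, 345.7, 242.8])]
```

View pics/w_st.png

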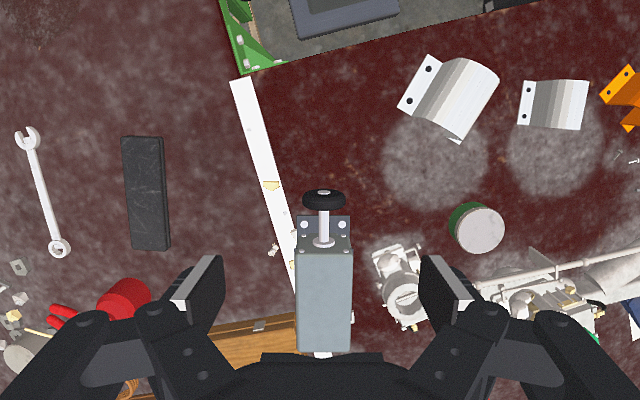

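The wrist view shows the saddle axis fit is good. The stand's rod runs from (323,243) to the knob at (324,200). The casing is at x 296–352 and nearly upright in the image, so the yaw is close. I'll fit the stand pose next.

```bash
python3 - <<'E'
from fit import *
f=vision.grab_frame('wrist'); mw=cut_out('wrist','stand')[0]['pixels'].astype(np.float32)
t=vision.grab_frame('top'); mt=cut_out('top','stand')[0]['pixels'].astype(np.float32)
kn=[ [x,.024*np.cos(a),.12+.024*np.sin(a)] for x in(-.125,-.111) for a in np.linspace(0,6.28,24)]
P=[box([0,0,.004],[.12,.08,.008]),box([0,0,.12],[.13,.064,.06]),box([-.088,0,.12],[.046,.012,.012]),np.array(kn)]
for n,fs,ms in (('w',[f],[mw]),('t',[t],[mt]),('wt',[f,t],[mw,mt])):
    r=fit(fs,ms,P,[.609,-.208,np.radians(-14.4)]); print(n,r[0].round(4),np.degrees(r[0][2]).round(2),r[1])
im=f['frame'].copy()
for p in P:
    R=Ro.from_euler('z',r[0][2]).as_matrix(); h=cv2.convexHull(proj(f,p@R.T+[r[0][0],r[0][1],0]).astype(np.float32)*3)
    if p is P[0]: im=cv2.resize(im,None,fx=3,fy=3)
    cv2.polylines(im,[h.astype(int)],True,(255,0,0),1)
cv2.imwrite('pics/ov.png',im[500:1100,750:1200,::-1])
E
```

```text
w [ 0.6124 -0.206  -0.2486] -14.24 0.039401859045028687
t [ 0.6171 -0.1878 -0.4489] -25.72 8.238304138183594
wt [ 0.612  -0.2047 -0.2707] -15.51 8.515158653259277
```

View pics/ov.png

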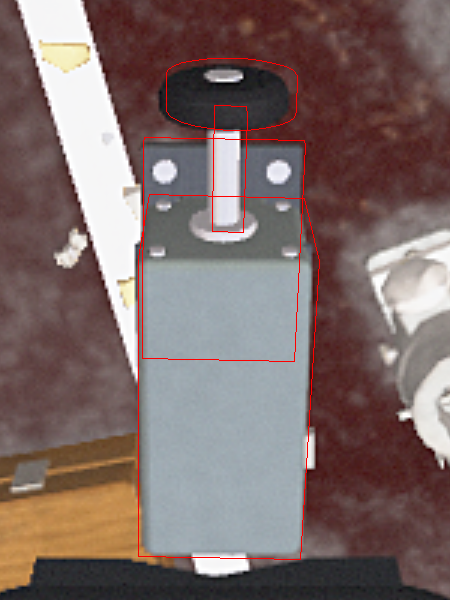

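```bash
python3 - <<'E'
from h import *
rel([.5271,-.1844,.22],np.radians(165.76)); rel([.5271,-.1844,.10],np.radians(165.76))
E
```

```text
xyz [-0.0715, 0.0043, 0.1373] rot [-0.0, 0.0005, 0.0012]
xyz [-0.0714, 0.0043, 0.2873] rot [-0.0, 0.0005, 0.0012]
```

Emit:
send_rows:
  motion:
    - {"xyz": [-0.0715,0.0043,0.137],"rotation": [0,0,0],"fingers": 0.33}
    - {"xyz": [-0.0715,0.0043,0.137],"rotation": [0,0,0],"fingers": 0.33}
    - {"xyz": [-0.0715,0.0043,0.137],"rotation": [0,0,0],"fingers": 0.33}
    - {"xyz": [-0.0715,0.0043,0.137],"rotation": [0,0,0],"fingers": 0.33}
    - {"xyz": [-0.0715,0.0043,0.137],"rotation": [0,0,0],"fingers": 0.33}

```text
time_s: 4.55
tool_pos: [0.5268, -0.1848, 0.2202]
ee_rot: [[-0.969, 0.246, -0.001], [0.246, 0.969, 0.0], [0.001, 0.0, -1.0]]
contact_force: [-0.3, -0.5, 0.7]
grip_width: 0.0286
grip_force: 0.0
```

```bash
python3 - <<'E'
from h import *
f=vision.grab_frame('wrist'); save(f,'pics/w_a.png')
cv2.imwrite('pics/w_ac.png',cv2.resize(f['frame'][150:400,150:490,::-1],(680,500)))
rel([.5271,-.1844,.10],np.radians(165.76))
E
```

```text
xyz [0.0009, 0.0008, 0.152] rot [-0.0006, 0.0029, -0.0001]
```

View pics/w_ac.png

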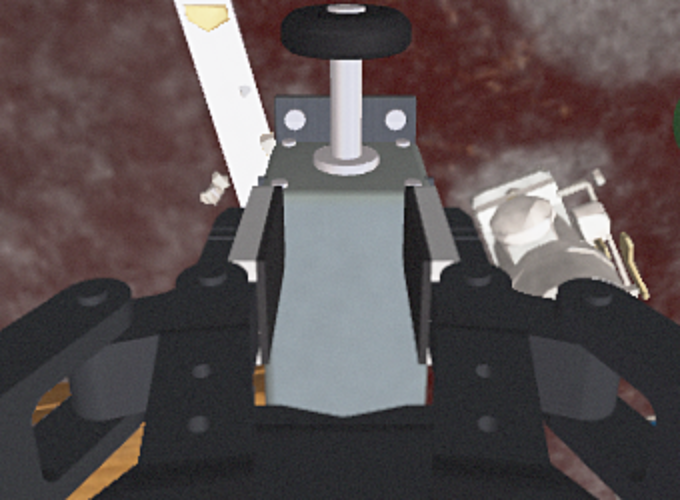

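The fingers are centred on the rod, with inner tips at x 285 and 403 and the rod at x 345. I'll go down behind the knob.

Emit:
send_rows:
  motion:
    - {"xyz": [0.0009,0.0008,0.04],"rotation": [0,0,0],"fingers": 0.33}
    - {"xyz": [0.0009,0.0008,0.08],"rotation": [0,0,0],"fingers": 0.33}
    - {"xyz": [0.0009,0.0008,0.115],"rotation": [0,0,0],"fingers": 0.33}
    - {"xyz": [0.0009,0.0008,0.14],"rotation": [0,0,0],"fingers": 0.33}
    - {"xyz": [0.0009,0.0008,0.152],"rotation": [0,0,0],"fingers": 0.33}
    - {"xyz": [0.0009,0.0008,0.152],"rotation": [0,0,0],"fingers": 0.33}
    - {"xyz": [0.0009,0.0008,0.152],"rotation": [0,0,0],"fingers": 0.33}

```text
time_s: 5.3
tool_pos: [0.5278, -0.1846, 0.1006]
ee_rot: [[-0.969, 0.246, 0.003], [0.246, 0.969, -0.001], [-0.003, -0.0, -1.0]]
contact_force: [0.0, 0.3, -0.6]
grip_width: 0.0284
grip_force: 0.0
```

Emit:
send_rows:
  motion:
    - {"xyz": [0.00625,0,0],"rotation": [0,0,0],"fingers": 0.33}
    - {"xyz": [0.0125,0,0],"rotation": [0,0,0],"fingers": 0.33}
    - {"xyz": [0.01875,0,0],"rotation": [0,0,0],"fingers": 0.33}
    - {"xyz": [0.025,0,0],"rotation": [0,0,0],"fingers": 0.33}
    - {"xyz": [0.03125,0,0],"rotation": [0,0,0],"fingers": 0.33}
    - {"xyz": [0.0375,0,0],"rotation": [0,0,0],"fingers": 0.33}
    - {"xyz": [0.04375,0,0],"rotation": [0,0,0],"fingers": 0.33}
    - {"xyz": [0.05,0,0],"rotation": [0,0,0],"fingers": 0.33}
    - {"xyz": [0.05625,0,0],"rotation": [0,0,0],"fingers": 0.33}
    - {"xyz": [0.05625,0,0],"rotation": [0,0,0],"fingers": 0.33}

```text
time_s: 6.3
tool_pos: [0.4847, -0.1736, 0.1]
ee_rot: [[-0.969, 0.246, 0.005], [0.246, 0.969, -0.002], [-0.006, -0.0, -1.0]]
contact_force: [5.5, -0.0, -0.4]
grip_width: 0.0283
grip_force: 2.9
```

Emit:
send_rows:
  motion:
    - {"xyz": [0.004,0,0],"rotation": [0,0,0],"fingers": 0.33}
    - {"xyz": [0.008,0,0],"rotation": [0,0,0],"fingers": 0.33}
    - {"xyz": [0.0125,0,0],"rotation": [0,0,0],"fingers": 0.33}
    - {"xyz": [0.0125,0,0],"rotation": [0,0,0],"fingers": 0.33}

```text
time_s: 6.7
tool_pos: [0.4755, -0.1712, 0.1]
ee_rot: [[-0.969, 0.246, 0.006], [0.246, 0.969, -0.002], [-0.006, -0.0, -1.0]]
contact_force: [5.9, -1.0, -1.3]
grip_width: 0.0282
grip_force: 3.2
```

Emit:
send_rows:
  motion:
    - {"xyz": [0.003,0,0],"rotation": [0,0,0],"fingers": 0.33}
    - {"xyz": [0.003,0,0],"rotation": [0,0,0],"fingers": 0.33}

```text
time_s: 6.9
tool_pos: [0.4733, -0.1707, 0.1]
ee_rot: [[-0.969, 0.246, 0.006], [0.246, 0.969, -0.002], [-0.007, -0.0, -1.0]]
contact_force: [6.5, -0.6, -1.1]
grip_width: 0.0282
grip_force: 3.2
```

Emit:
send_rows:
  motion:
    - {"xyz": [0.003,0,0],"rotation": [0,0,0],"fingers": 0.33}
    - {"xyz": [0.003,0,0],"rotation": [0,0,0],"fingers": 0.33}

```text
time_s: 7.1
tool_pos: [0.4712, -0.1701, 0.1]
ee_rot: [[-0.969, 0.246, 0.007], [0.246, 0.969, -0.002], [-0.007, -0.0, -1.0]]
contact_force: [6.5, -1.9, -1.4]
grip_width: 0.0278
grip_force: 3.4
```

Emit:
send_rows:
  motion:
    - {"xyz": [0.003,0,0],"rotation": [0,0,0],"fingers": 0.33}
    - {"xyz": [0.003,0,0],"rotation": [0,0,0],"fingers": 0.33}

```text
time_s: 7.3
tool_pos: [0.4691, -0.1696, 0.1]
ee_rot: [[-0.969, 0.246, 0.007], [0.246, 0.969, -0.002], [-0.007, -0.0, -1.0]]
contact_force: [7.5, -1.4, -1.5]
grip_width: 0.0282
grip_force: 3.8
```

Emit:
send_rows:
  motion:
    - {"xyz": [0.003,0,0],"rotation": [0,0,0],"fingers": 0.33}
    - {"xyz": [0.003,0,0],"rotation": [0,0,0],"fingers": 0.33}

```text
time_s: 7.5
tool_pos: [0.4668, -0.169, 0.1]
ee_rot: [[-0.969, 0.246, 0.007], [0.246, 0.969, -0.002], [-0.008, -0.0, -1.0]]
contact_force: [8.3, -0.5, -2.5]
grip_width: 0.0279
grip_force: 3.9
```

Emit:
send_rows:
  motion:
    - {"xyz": [0.003,0,0],"rotation": [0,0,0],"fingers": 0.33}
    - {"xyz": [0.003,0,0],"rotation": [0,0,0],"fingers": 0.33}

```text
time_s: 7.7
tool_pos: [0.4645, -0.1684, 0.1]
ee_rot: [[-0.969, 0.246, 0.007], [0.246, 0.969, -0.002], [-0.008, -0.0, -1.0]]
contact_force: [7.8, -2.3, -2.1]
grip_width: 0.0285
grip_force: 3.9
```

Emit:
send_rows:
  motion:
    - {"xyz": [0.003,0,0],"rotation": [0,0,0],"fingers": 0.33}
    - {"xyz": [0.003,0,0],"rotation": [0,0,0],"fingers": 0.33}

```text
time_s: 7.9
tool_pos: [0.4622, -0.1678, 0.1]
ee_rot: [[-0.969, 0.246, 0.007], [0.246, 0.969, -0.002], [-0.008, -0.0, -1.0]]
contact_force: [7.6, -1.8, -2.2]
grip_width: 0.0283
grip_force: 4.0
```

Emit:
send_rows:
  motion:
    - {"xyz": [0.003,0,0],"rotation": [0,0,0],"fingers": 0.33}
    - {"xyz": [0.003,0,0],"rotation": [0,0,0],"fingers": 0.33}

```text
time_s: 8.1
tool_pos: [0.4599, -0.1673, 0.1001]
ee_rot: [[-0.969, 0.246, 0.007], [0.246, 0.969, -0.002], [-0.008, -0.0, -1.0]]
contact_force: [7.3, -1.2, -2.0]
grip_width: 0.0283
grip_force: 4.0
```

Emit:
send_rows:
  motion:
    - {"xyz": [0.003,0,0],"rotation": [0,0,0],"fingers": 0.33}
    - {"xyz": [0.003,0,0],"rotation": [0,0,0],"fingers": 0.33}

```text
time_s: 8.3
tool_pos: [0.4576, -0.1666, 0.1001]
ee_rot: [[-0.969, 0.246, 0.007], [0.246, 0.969, -0.002], [-0.008, -0.0, -1.0]]
contact_force: [9.2, -1.8, -2.2]
grip_width: 0.0285
grip_force: 4.0
```

Emit:
send_rows:
  motion:
    - {"xyz": [0.003,0,0],"rotation": [0,0,0],"fingers": 0.33}
    - {"xyz": [0.003,0,0],"rotation": [0,0,0],"fingers": 0.33}

```text
time_s: 8.5
tool_pos: [0.4553, -0.1661, 0.1001]
ee_rot: [[-0.969, 0.246, 0.008], [0.246, 0.969, -0.002], [-0.008, -0.0, -1.0]]
contact_force: [8.1, -1.8, -1.4]
grip_width: 0.0279
grip_force: 4.1
```

Emit:
send_rows:
  motion:
    - {"xyz": [0.003,0,0],"rotation": [0,0,0],"fingers": 0.33}
    - {"xyz": [0.003,0,0],"rotation": [0,0,0],"fingers": 0.33}

```text
time_s: 8.7
tool_pos: [0.453, -0.1655, 0.1001]
ee_rot: [[-0.969, 0.246, 0.008], [0.246, 0.969, -0.002], [-0.008, -0.0, -1.0]]
contact_force: [7.9, -0.6, -2.5]
grip_width: 0.0277
grip_force: 4.1
```

Emit:
send_rows:
  motion:
    - {"xyz": [0.003,0,0],"rotation": [0,0,0],"fingers": 0.33}
    - {"xyz": [0.003,0,0],"rotation": [0,0,0],"fingers": 0.33}

```text
time_s: 8.9
tool_pos: [0.4507, -0.1649, 0.1001]
ee_rot: [[-0.969, 0.246, 0.008], [0.246, 0.969, -0.002], [-0.008, -0.0, -1.0]]
contact_force: [8.8, -1.4, -2.4]
grip_width: 0.0282
grip_force: 4.1
```

Emit:
send_rows:
  motion:
    - {"xyz": [0.003,0,0],"rotation": [0,0,0],"fingers": 0.33}
    - {"xyz": [0.003,0,0],"rotation": [0,0,0],"fingers": 0.33}

```text
time_s: 9.1
tool_pos: [0.4484, -0.1643, 0.1001]
ee_rot: [[-0.969, 0.246, 0.008], [0.246, 0.969, -0.002], [-0.008, -0.0, -1.0]]
contact_force: [8.5, -1.1, -2.0]
grip_width: 0.0284
grip_force: 4.2
```

Emit:
send_rows:
  motion:
    - {"xyz": [0.003,0,0],"rotation": [0,0,0],"fingers": 0.33}
    - {"xyz": [0.003,0,0],"rotation": [0,0,0],"fingers": 0.33}

```text
time_s: 9.3
tool_pos: [0.4461, -0.1637, 0.1001]
ee_rot: [[-0.969, 0.246, 0.008], [0.246, 0.969, -0.002], [-0.008, -0.0, -1.0]]
contact_force: [8.7, -1.1, -2.3]
grip_width: 0.028
grip_force: 4.2
```

Emit:
send_rows:
  motion:
    - {"xyz": [0.003,0,0],"rotation": [0,0,0],"fingers": 0.33}
    - {"xyz": [0.003,0,0],"rotation": [0,0,0],"fingers": 0.33}

```text
time_s: 9.5
tool_pos: [0.4438, -0.1631, 0.1001]
ee_rot: [[-0.969, 0.246, 0.008], [0.246, 0.969, -0.002], [-0.008, -0.0, -1.0]]
contact_force: [8.5, -0.4, -3.3]
grip_width: 0.0284
grip_force: 4.3
```

Emit:
send_rows:
  motion:
    - {"xyz": [0.003,0,0],"rotation": [0,0,0],"fingers": 0.33}
    - {"xyz": [0.003,0,0],"rotation": [0,0,0],"fingers": 0.33}

```text
time_s: 9.7
tool_pos: [0.4415, -0.1626, 0.1001]
ee_rot: [[-0.969, 0.246, 0.008], [0.246, 0.969, -0.002], [-0.008, -0.0, -1.0]]
contact_force: [9.1, -2.0, -2.3]
grip_width: 0.0285
grip_force: 4.4
```

Emit:
send_rows:
  motion:
    - {"xyz": [0.003,0,0],"rotation": [0,0,0],"fingers": 0.33}
    - {"xyz": [0.003,0,0],"rotation": [0,0,0],"fingers": 0.33}

```text
time_s: 9.9
tool_pos: [0.4392, -0.162, 0.1]
ee_rot: [[-0.969, 0.246, 0.008], [0.246, 0.969, -0.002], [-0.008, -0.0, -1.0]]
contact_force: [9.1, -1.7, -3.1]
grip_width: 0.0284
grip_force: 4.4
```

Emit:
send_rows:
  motion:
    - {"xyz": [0.003,0,0],"rotation": [0,0,0],"fingers": 0.33}
    - {"xyz": [0.003,0,0],"rotation": [0,0,0],"fingers": 0.33}

```text
time_s: 10.1
tool_pos: [0.4371, -0.1615, 0.1001]
ee_rot: [[-0.969, 0.246, 0.009], [0.246, 0.969, -0.003], [-0.009, -0.0, -1.0]]
contact_force: [9.5, -1.9, -3.4]
grip_width: 0.0279
grip_force: 4.8
```

Emit:
send_rows:
  motion:
    - {"xyz": [0.002,0,0],"rotation": [0,0,0],"fingers": 0.33}
    - {"xyz": [0.002,0,0],"rotation": [0,0,0],"fingers": 0.33}

```text
time_s: 10.3
tool_pos: [0.4372, -0.1615, 0.1002]
ee_rot: [[-0.969, 0.247, 0.012], [0.247, 0.969, -0.004], [-0.013, -0.0, -1.0]]
contact_force: [14.3, -2.1, -9.1]
grip_width: 0.0283
grip_force: 7.4
```

Emit:
send_rows:
  motion:
    - {"xyz": [0.0015,0,0],"rotation": [0,0,0],"fingers": 0.33}
    - {"xyz": [0.0015,0,0],"rotation": [0,0,0],"fingers": 0.33}

```text
time_s: 10.5
tool_pos: [0.4372, -0.1615, 0.1002]
ee_rot: [[-0.969, 0.247, 0.015], [0.247, 0.969, -0.004], [-0.015, -0.0, -1.0]]
contact_force: [18.4, -2.9, -11.8]
grip_width: 0.0282
grip_force: 9.3
```

The rod is at its stop with about 19 N of pull. Now I'll ease it back onto the catch.

Emit:
send_rows:
  motion:
    - {"xyz": [-0.003,0,0],"rotation": [0,0,0],"fingers": 0.33}
    - {"xyz": [-0.006,0,0],"rotation": [0,0,0],"fingers": 0.33}
    - {"xyz": [-0.009,0,0],"rotation": [0,0,0],"fingers": 0.33}
    - {"xyz": [-0.012,0,0],"rotation": [0,0,0],"fingers": 0.33}
    - {"xyz": [-0.015,0,0],"rotation": [0,0,0],"fingers": 0.33}
    - {"xyz": [-0.018,0,0],"rotation": [0,0,0],"fingers": 0.33}
    - {"xyz": [-0.018,0,0],"rotation": [0,0,0],"fingers": 0.33}

```text
time_s: 11.2
tool_pos: [0.4446, -0.1632, 0.0982]
ee_rot: [[-0.969, 0.246, -0.001], [0.246, 0.969, 0.0], [0.001, 0.0, -1.0]]
contact_force: [0.1, -0.3, 0.1]
grip_width: 0.0282
grip_force: 0.0
```

Emit:
send_rows:
  motion:
    - {"xyz": [-0.012,0,0],"rotation": [0,0,0],"fingers": 0.33}
    - {"xyz": [-0.025,0,0],"rotation": [0,0,0],"fingers": 0.33}
    - {"xyz": [-0.025,0,0],"rotation": [0,0,0],"fingers": 0.33}
    - {"xyz": [-0.025,0,0],"rotation": [0,0,0],"fingers": 0.33}
    - {"xyz": [-0.025,0,-0.06],"rotation": [0,0,0],"fingers": 0.33}
    - {"xyz": [-0.025,0,-0.12],"rotation": [0,0,0],"fingers": 0.33}
    - {"xyz": [-0.025,0,-0.18],"rotation": [0,0,0],"fingers": 0.33}
    - {"xyz": [-0.025,0,-0.24],"rotation": [0,0,0],"fingers": 0.33}
    - {"xyz": [-0.025,0,-0.29],"rotation": [0,0,0],"fingers": 1}
    - {"xyz": [-0.025,0,-0.29],"rotation": [0,0,0],"fingers": 1}

```text
time_s: 12.2
tool_pos: [0.4672, -0.1694, 0.3383]
ee_rot: [[-0.969, 0.246, 0.012], [0.246, 0.969, -0.005], [-0.013, -0.002, -1.0]]
contact_force: [0.0, -0.9, -0.1]
grip_width: 0.0561
grip_force: 0.0
```

```bash
python3 - <<'E'
from fit import *
s=ctrl.get_state(); print(s['tool_pos'],s['time_s'])
f=vision.grab_frame('wrist'); cv2.imwrite('pics/w_o.png',f['frame'][:,:,::-1])
d=cut_out('wrist','stand')[0]; mw=d['pixels'].astype(np.float32); print(d['box'],[x['box'] for x in look_for('wrist','rod')])
best=None
for q in np.arange(.066,.090,.002):
    kn=[[x-q,.024*np.cos(a),.12+.024*np.sin(a)] for x in(-.125,-.111) for a in np.linspace(0,6.28,24)]
    P=[box([0,0,.004],[.12,.08,.008]),box([0,0,.12],[.13,.064,.06]),box([-.065-(.046+q)/2,0,.12],[.046+q,.012,.012]),np.array(kn)]
    r=fit([f],[mw],P,[.6124,-.206,-.2486]); 
    c0=np.abs(render(f,P,.6124,-.206,-.2486)-mw).sum()/mw.sum()
    print(q.round(3),r[0].round(4),round(r[1],4),round(c0,4))
rel([.4737,.155,.20],np.radians(164.2))
E
```

```text
[ 0.46719364 -0.16944667  0.33828978] 12.2
[292.9, 117.4, 351.1, 344.1] [[298.9, 115.3, 347.1, 241.7]]
0.066 [ 0.6027 -0.2032 -0.2508] 0.1155 0.1528
0.068 [ 0.6045 -0.2038 -0.2511] 0.1 0.137
0.07 [ 0.6069 -0.2046 -0.2502] 0.0864 0.1207
0.072 [ 0.6076 -0.2046 -0.2515] 0.0705 0.1044
0.074 [ 0.6081 -0.2046 -0.2491] 0.0575 0.0876
0.076 [ 0.6096 -0.205  -0.2495] 0.0487 0.072
0.078 [ 0.6107 -0.2055 -0.2518] 0.0449 0.0569
0.08 [ 0.6125 -0.2059 -0.2517] 0.0465 0.05
0.082 [ 0.6138 -0.2061 -0.2508] 0.0571 0.0636
0.084 [ 0.6148 -0.2065 -0.253 ] 0.0702 0.0802
0.086 [ 0.6166 -0.2069 -0.2516] 0.084 0.0973
0.088 [ 0.6183 -0.2073 -0.2519] 0.0995 0.1144
xyz [0.0872, 0.3944, 0.1625] rot [0.0001, -0.0015, 0.0521]
```

View pics/w_o.png

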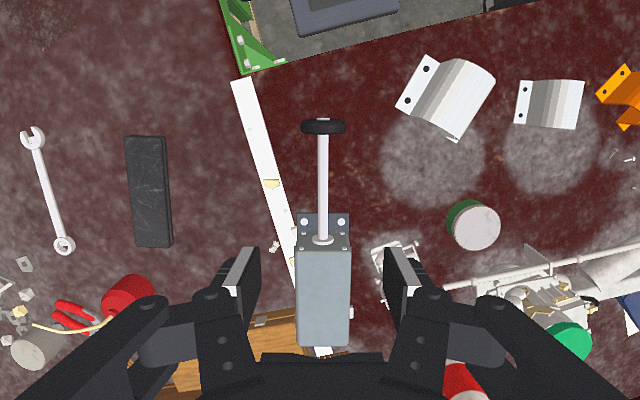

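The rod stays out about 79 mm, with the knob at (322,126) and the casing front at y≈245. Now for the saddle.

Emit:
send_rows:
  motion:
    - {"xyz": [0.0872,0.3944,0.05],"rotation": [0,0,0.052],"fingers": 1}
    - {"xyz": [0.0872,0.3944,0.05],"rotation": [0,0,0.052],"fingers": 1}
    - {"xyz": [0.0872,0.3944,0.05],"rotation": [0,0,0.052],"fingers": 1}
    - {"xyz": [0.0872,0.3944,0.05],"rotation": [0,0,0.052],"fingers": 1}
    - {"xyz": [0.0872,0.3944,0.05],"rotation": [0,0,0.052],"fingers": 1}
    - {"xyz": [0.0872,0.3944,0.05],"rotation": [0,0,0.052],"fingers": 1}
    - {"xyz": [0.0872,0.3944,0.05],"rotation": [0,0,0.052],"fingers": 1}
    - {"xyz": [0.0872,0.3944,0.163],"rotation": [0,0,0.052],"fingers": 1}
    - {"xyz": [0.0872,0.3944,0.163],"rotation": [0,0,0.052],"fingers": 1}
    - {"xyz": [0.0872,0.3944,0.163],"rotation": [0,0,0.052],"fingers": 1}
    - {"xyz": [0.0872,0.3944,0.163],"rotation": [0,0,0.052],"fingers": 1}

```text
time_s: 13.45
tool_pos: [0.4726, 0.1543, 0.1982]
ee_rot: [[-0.962, 0.272, -0.005], [0.272, 0.962, -0.001], [0.004, -0.003, -1.0]]
contact_force: [0.5, 1.0, 1.1]
grip_width: 0.0856
grip_force: 0.0
```

```bash
python3 - <<'E'
from fit import *
s=ctrl.get_state(); print(s['tool_pos'],s['time_s'])
f=vision.grab_frame('wrist'); im=f['frame'].astype(int)
c=proj(f,[.4737,.155,.03])[0]; print(c)
for d in cut_out('wrist','saddle'):
    print(d['score'],d['box'])
    if d['box'][0]<c[0]<d['box'][2] and d['box'][1]<c[1]<d['box'][3]:
        r=fit([f],[d['pixels'].astype(np.float32)],saddle_pieces(),[.4737,.155,2.866]); print(r,np.degrees(r[0][2]))
cv2.imwrite('pics/w_s2.png',im[...,::-1])
rel([.4737,.155,.010],np.radians(164.2))
E
```

```text
[0.47259603 0.15425534 0.19815898] 13.45
[323.00781627 184.06507814]
0.97 [112.0, 123.9, 238.2, 249.1]
0.65 [403.8, 117.3, 502.5, 206.2]
0.58 [286.1, 146.5, 363.2, 224.4]
(array([0.47334754, 0.15507417, 2.86422031]), np.float64(0.017802568152546883)) 164.10773529138496
xyz [0.0026, -0.0006, 0.2397] rot [0.0022, 0.0037, -0.0011][ WARN:0@2.426] global loadsave.cpp:1063 imwrite_ Unsupported depth image for selected encoder is fallbacked to CV_8U.
```

Emit:
send_rows:
  motion:
    - {"xyz": [0.0026,-0.0006,0.05],"rotation": [0,0.003,0],"fingers": 1}
    - {"xyz": [0.0026,-0.0006,0.1],"rotation": [0,0.003,0],"fingers": 1}
    - {"xyz": [0.0026,-0.0006,0.15],"rotation": [0,0.003,0],"fingers": 1}
    - {"xyz": [0.0026,-0.0006,0.19],"rotation": [0,0.003,0],"fingers": 1}
    - {"xyz": [0.0026,-0.0006,0.22],"rotation": [0,0.003,0],"fingers": 1}
    - {"xyz": [0.0026,-0.0006,0.2395],"rotation": [0,0.003,0],"fingers": 1}
    - {"xyz": [0.0026,-0.0006,0.2395],"rotation": [0,0.003,0],"fingers": 1}
    - {"xyz": [0.0026,-0.0006,0.2395],"rotation": [0,0.003,0],"fingers": 1}

```text
time_s: 14.35
tool_pos: [0.4743, 0.1552, 0.0104]
ee_rot: [[-0.962, 0.273, 0.002], [0.273, 0.962, 0.001], [-0.001, 0.002, -1.0]]
contact_force: [0.7, -0.4, -0.8]
grip_width: 0.0856
grip_force: 0.0
```

Emit:
send_rows:
  motion:
    - {"xyz": [0,0,0],"rotation": [0,0,0],"fingers": 0.3}
    - {"xyz": [0,0,0],"rotation": [0,0,0],"fingers": 0.3}
    - {"xyz": [0,0,0],"rotation": [0,0,0],"fingers": 0.3}
    - {"xyz": [0,0,0],"rotation": [0,0,0],"fingers": 0.3}
    - {"xyz": [0,0,0],"rotation": [0,0,0],"fingers": 0.3}
    - {"xyz": [0,0,0],"rotation": [0,0,0],"fingers": 0.3}
    - {"xyz": [0,0,0],"rotation": [0,0,0],"fingers": 0.3}

```text
time_s: 15.05
tool_pos: [0.4735, 0.1551, 0.0099]
ee_rot: [[-0.962, 0.272, 0.001], [0.272, 0.962, 0.001], [-0.001, 0.001, -1.0]]
contact_force: [0.2, -1.3, 6.4]
grip_width: 0.0431
grip_force: 62.0
```

Emit:
send_rows:
  motion:
    - {"xyz": [0,0,-0.02],"rotation": [0,0,0],"fingers": 0.3}
    - {"xyz": [0,0,-0.06],"rotation": [0,0,0],"fingers": 0.3}
    - {"xyz": [0,0,-0.12],"rotation": [0,0,0],"fingers": 0.3}
    - {"xyz": [0,0,-0.18],"rotation": [0,0,0],"fingers": 0.3}
    - {"xyz": [0,0,-0.24],"rotation": [0,0,0],"fingers": 0.3}
    - {"xyz": [0,0,-0.29],"rotation": [0,0,0],"fingers": 0.3}
    - {"xyz": [0,0,-0.29],"rotation": [0,0,0],"fingers": 0.3}
    - {"xyz": [0,0,-0.29],"rotation": [0,0,0],"fingers": 0.3}

```text
time_s: 15.85
tool_pos: [0.4729, 0.1549, 0.2415]
ee_rot: [[-0.962, 0.272, 0.001], [0.272, 0.962, 0.001], [-0.0, 0.001, -1.0]]
contact_force: [-1.5, 0.6, -2.6]
grip_width: 0.0435
grip_force: 61.6
```

```bash
python3 - <<'E'
from h import *
rel([.4892,-.1743,.24],np.radians(165.65))
E
```

```text
xyz [-0.1316, -0.3904, 0.0014] rot [0.0023, 0.0008, -0.0482]
```

Emit:
send_rows:
  motion:
    - {"xyz": [-0.02,-0.05,0],"rotation": [0,0,-0.048],"fingers": 0.3}
    - {"xyz": [-0.035,-0.1,0],"rotation": [0,0,-0.048],"fingers": 0.3}
    - {"xyz": [-0.05,-0.15,0],"rotation": [0,0,-0.048],"fingers": 0.3}
    - {"xyz": [-0.07,-0.2,0],"rotation": [0,0,-0.048],"fingers": 0.3}
    - {"xyz": [-0.085,-0.25,0],"rotation": [0,0,-0.048],"fingers": 0.3}
    - {"xyz": [-0.1,-0.3,0],"rotation": [0,0,-0.048],"fingers": 0.3}
    - {"xyz": [-0.12,-0.35,0],"rotation": [0.002,0,-0.048],"fingers": 0.3}
    - {"xyz": [-0.1316,-0.3904,0],"rotation": [0.002,0,-0.048],"fingers": 0.3}
    - {"xyz": [-0.1316,-0.3904,0],"rotation": [0.002,0,-0.048],"fingers": 0.3}
    - {"xyz": [-0.1316,-0.3904,0],"rotation": [0.002,0,-0.048],"fingers": 0.3}

```text
time_s: 16.85
tool_pos: [0.4871, -0.1743, 0.2374]
ee_rot: [[-0.968, 0.25, -0.007], [0.25, 0.968, 0.002], [0.007, 0.0, -1.0]]
contact_force: [-0.3, -0.2, -2.9]
grip_width: 0.0432
grip_force: 62.0
```

```bash
python3 - <<'E'
from h import *
f=vision.grab_frame('wrist'); cv2.imwrite('pics/w_h.png',f['frame'][:,:,::-1])
g=vision.grab_frame('scene')
s=ctrl.get_state();print(s['tool_pos'],s['grip_width'])
cv2.imwrite('pics/s_h.png',cv2.resize(g['frame'][100:300,250:450,::-1],(560,560),interpolation=cv2.INTER_CUBIC))
cv2.imwrite('pics/both.png',np.hstack([cv2.resize(cv2.imread('pics/w_h.png')[60:360,200:440],(400,500)),cv2.resize(cv2.imread('pics/s_h.png'),(400,500))]))
rel([.4892,-.1743,.09],np.radians(165.65))
E
```

```text
[ 0.48772127 -0.17323847  0.23841454] 0.04343350536153203
xyz [-0.0031, -0.0008, 0.1855] rot [0.0001, -0.0098, 0.0003]
```

View pics/both.png

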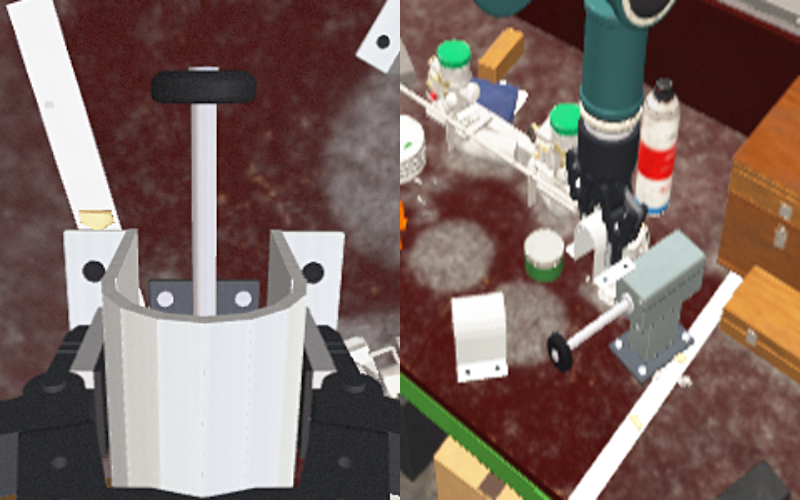

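The bracket is upright, with its tunnel centred on the rod (rod at x≈203, legs at 137 and 269). I'll lower it now.

Emit:
send_rows:
  motion:
    - {"xyz": [-0.0031,-0.0008,0],"rotation": [0,-0.01,0],"fingers": 0.3}
    - {"xyz": [-0.0031,-0.0008,0.03],"rotation": [0,-0.01,0],"fingers": 0.3}
    - {"xyz": [-0.0031,-0.0008,0.06],"rotation": [0,-0.01,0],"fingers": 0.3}
    - {"xyz": [-0.0031,-0.0008,0.09],"rotation": [0,-0.01,0],"fingers": 0.3}
    - {"xyz": [-0.0031,-0.0008,0.12],"rotation": [0,-0.01,0],"fingers": 0.3}
    - {"xyz": [-0.0031,-0.0008,0.15],"rotation": [0,-0.01,0],"fingers": 0.3}
    - {"xyz": [-0.0031,-0.0008,0.175],"rotation": [0,-0.01,0],"fingers": 0.3}
    - {"xyz": [-0.0031,-0.0008,0.19],"rotation": [0,-0.01,0],"fingers": 0.3}
    - {"xyz": [-0.0031,-0.0008,0.191],"rotation": [0,-0.01,0],"fingers": 0.3}
    - {"xyz": [-0.0031,-0.0008,0.191],"rotation": [0,-0.01,0],"fingers": 0.3}

```text
time_s: 17.95
tool_pos: [0.4912, -0.1754, 0.0879]
ee_rot: [[-0.969, 0.247, 0.004], [0.247, 0.969, -0.002], [-0.004, -0.001, -1.0]]
contact_force: [0.3, -0.3, -1.7]
grip_width: 0.0433
grip_force: 62.0
```

Emit:
send_rows:
  motion:
    - {"xyz": [0,0,0.005],"rotation": [0,0,0],"fingers": 0.3}
    - {"xyz": [0,0,0.009],"rotation": [0,0,0],"fingers": 0.3}
    - {"xyz": [0,0,0.009],"rotation": [0,0,0],"fingers": 0.3}

```text
time_s: 18.25
tool_pos: [0.4909, -0.1758, 0.0805]
ee_rot: [[-0.969, 0.248, 0.004], [0.248, 0.969, -0.002], [-0.004, -0.001, -1.0]]
contact_force: [0.6, -0.4, -2.3]
grip_width: 0.0435
grip_force: 62.0
```

Emit:
send_rows:
  motion:
    - {"xyz": [0,0,0.0015],"rotation": [0,0,0],"fingers": 0.3}
    - {"xyz": [0,0,0.0025],"rotation": [0,0,0],"fingers": 0.3}
    - {"xyz": [0,0,0.0025],"rotation": [0,0,0],"fingers": 0.3}

```text
time_s: 18.55
tool_pos: [0.4907, -0.1758, 0.0783]
ee_rot: [[-0.969, 0.248, 0.003], [0.248, 0.969, -0.002], [-0.004, -0.001, -1.0]]
contact_force: [-0.7, -0.1, -2.0]
grip_width: 0.0434
grip_force: 62.0
```

Emit:
send_rows:
  motion:
    - {"xyz": [0,0,0.001],"rotation": [0,0,0],"fingers": 0.3}
    - {"xyz": [0,0,0.002],"rotation": [0,0,0],"fingers": 0.3}
    - {"xyz": [0,0,0.002],"rotation": [0,0,0],"fingers": 0.3}

```text
time_s: 18.85
tool_pos: [0.4909, -0.1759, 0.0769]
ee_rot: [[-0.969, 0.248, 0.003], [0.248, 0.969, -0.002], [-0.004, -0.001, -1.0]]
contact_force: [-1.0, -0.3, 0.1]
grip_width: 0.0439
grip_force: 62.3
```

The bracket touches the rod and the load is taken over. I'll open gently.

Emit:
send_rows:
  motion:
    - {"xyz": [0,0,0],"rotation": [0,0,0],"fingers": 0.54}
    - {"xyz": [0,0,0],"rotation": [0,0,0],"fingers": 0.58}
    - {"xyz": [0,0,0],"rotation": [0,0,0],"fingers": 0.64}
    - {"xyz": [0,0,0],"rotation": [0,0,0],"fingers": 0.72}
    - {"xyz": [0,0,0],"rotation": [0,0,0],"fingers": 0.8}
    - {"xyz": [0,0,0],"rotation": [0,0,0],"fingers": 0.8}
    - {"xyz": [0,0,0],"rotation": [0,0,0],"fingers": 0.8}
    - {"xyz": [0,0,0],"rotation": [0,0,0],"fingers": 0.8}

```text
time_s: 19.65
tool_pos: [0.4908, -0.1758, 0.0767]
ee_rot: [[-0.969, 0.248, 0.003], [0.248, 0.969, -0.002], [-0.004, -0.001, -1.0]]
contact_force: [-0.2, -0.1, -0.1]
grip_width: 0.0683
grip_force: 0.0
```

```bash
python3 - <<'E'
from h import *
f=vision.grab_frame('wrist'); g=vision.grab_frame('scene')
s=ctrl.get_state();print(s['tool_pos'],s['grip_width'],s['contact_force'])
cv2.imwrite('pics/both2.png',np.hstack([cv2.resize(f['frame'][60:360,200:440,::-1],(400,500)),cv2.resize(g['frame'][160:260,310:410,::-1],(400,500),interpolation=cv2.INTER_CUBIC)]))
E
```

```text
[ 0.49080116 -0.17578242  0.07672492] 0.06838060042002564 [0.15557844 0.19518801 0.12608801]
```

View pics/both2.png

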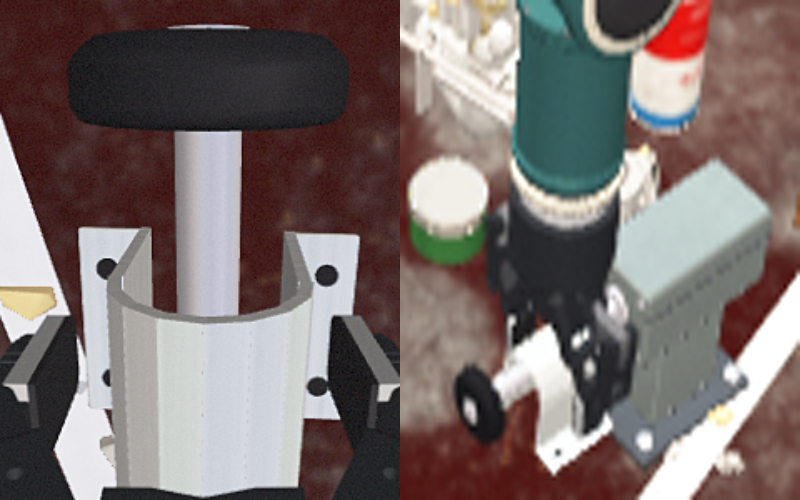

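The bracket hangs astride the rod with the fingers clear on both sides (about x 70 and 335). I'll retreat straight up.

Emit:
send_rows:
  motion:
    - {"xyz": [0,0,-0.015],"rotation": [0,0,0],"fingers": 0.8}
    - {"xyz": [0,0,-0.035],"rotation": [0,0,0],"fingers": 0.8}
    - {"xyz": [0,0,-0.06],"rotation": [0,0,0],"fingers": 0.8}
    - {"xyz": [0,0,-0.09],"rotation": [0,0,0],"fingers": 0.8}
    - {"xyz": [0,0,-0.13],"rotation": [0,0,0],"fingers": 0.8}
    - {"xyz": [0,0,-0.18],"rotation": [0,0,0],"fingers": 0.8}
    - {"xyz": [0,0,-0.23],"rotation": [0,0,0],"fingers": 0.8}
    - {"xyz": [0,0,-0.25],"rotation": [0,0,0],"fingers": 0.8}
    - {"xyz": [0,0,-0.25],"rotation": [0,0,0],"fingers": 0.8}
    - {"xyz": [0,0,-0.25],"rotation": [0,0,0],"fingers": 0.8}
    - {"xyz": [0,0,-0.25],"rotation": [0,0,0],"fingers": 0.8}
    - {"xyz": [0,0,-0.25],"rotation": [0,0,0],"fingers": 0.8}

```text
time_s: 20.95
tool_pos: [0.4889, -0.1749, 0.2742]
ee_rot: [[-0.969, 0.248, -0.001], [0.248, 0.969, -0.0], [0.001, -0.0, -1.0]]
contact_force: [0.2, -0.3, -1.0]
grip_width: 0.0686
grip_force: 0.0
```

```bash
python3 - <<'E'
from fit import *
f=vision.grab_frame('wrist'); cv2.imwrite('pics/w_end.png',f['frame'][:,:,::-1])
for d in cut_out('wrist','saddle')[:4]:
    if abs((d['box'][0]+d['box'][2])/2-320)<50:
        r=fit([f],[d['pixels'].astype(np.float32)],saddle_pieces(),[.49,-.175,2.89],z=.067); print(d['box'],r,np.degrees(r[0][2]))
        R=Ro.from_euler('z',-.2504).as_matrix(); print('in stand',R.T@(np.r_[r[0][:2],0]-[.6122,-.2058,0]))
print(ctrl.get_state()['tool_pos'])
E
```

```text
[289.0, 145.0, 364.1, 220.4] (array([ 0.49187569, -0.17231187,  2.87781032]), np.float64(0.038446929305791855)) 164.88638559805156
in stand [-0.12486988  0.00262841  0.        ]
[ 0.48931906 -0.17507922  0.27484014]
```

View pics/w_end.png

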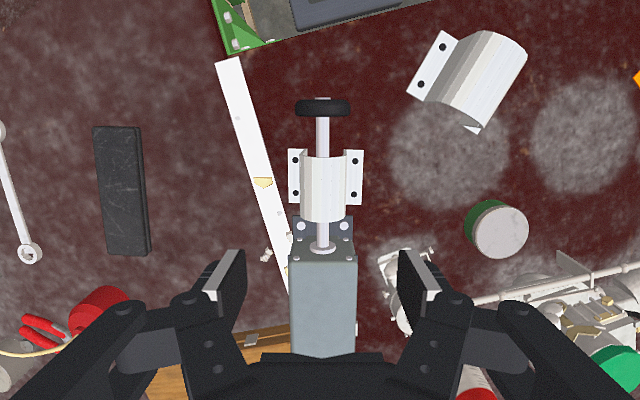

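The bracket hangs on the rod at (323,188), between the knob at (322,107) and the casing at y≈245. I'll let it settle, then hand in.

Emit:
send_rows:
  motion:
    - {"xyz": [0,0,0],"rotation": [0,0,0],"fingers": 0.8}
    - {"xyz": [0,0,0],"rotation": [0,0,0],"fingers": 0.8}
    - {"xyz": [0,0,0],"rotation": [0,0,0],"fingers": 0.8}
    - {"xyz": [0,0,0],"rotation": [0,0,0],"fingers": 0.8}
    - {"xyz": [0,0,0],"rotation": [0,0,0],"fingers": 0.8}
    - {"xyz": [0,0,0],"rotation": [0,0,0],"fingers": 0.8}
    - {"xyz": [0,0,0],"rotation": [0,0,0],"fingers": 0.8}
    - {"xyz": [0,0,0],"rotation": [0,0,0],"fingers": 0.8}
    - {"xyz": [0,0,0],"rotation": [0,0,0],"fingers": 0.8}
    - {"xyz": [0,0,0],"rotation": [0,0,0],"fingers": 0.8}
    - {"xyz": [0,0,0],"rotation": [0,0,0],"fingers": 0.8}
    - {"xyz": [0,0,0],"rotation": [0,0,0],"fingers": 0.8}

```text
time_s: 22.25
tool_pos: [0.4901, -0.1754, 0.2767]
ee_rot: [[-0.969, 0.248, 0.003], [0.248, 0.969, -0.002], [-0.004, -0.001, -1.0]]
contact_force: [-0.4, 0.0, 0.3]
grip_width: 0.0684
grip_force: 0.0
```

```bash
python3 -c "
from h import *
vision.grab_frame('wrist'); print([d['box'] for d in look_for('wrist','saddle')])
print(ctrl.job_done())"
```

```text
[[291.4, 144.5, 365.6, 220.1], [404.7, 24.8, 523.9, 132.7], [631.8, 69.0, 640.0, 87.6]]
the job is handed in; nothing more can be done
None
```

I handed the job in at about 22 s; no verdict came back. The rod is held out by its catch at about 79 mm after a pull of about 19 N, the small white bracket hangs astride it with its feet down, and the bystanders were left alone.

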